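Walk the rolling pin up the peg board

TASK

The big rolling pin lies across the lowest pair of pegs of the leaning peg board, in the way of the work in front of it. Its barrel is too stout for the gripper, so walk it up by its handles, by turns: raise one end by one peg and let go while the other end still lies on its own peg, then bring the other end up level and let go, and so on peg by peg until it lies level on the top pair, its barrel against the board. Set the ends down without dropping them, and leave the other kitchen things where they stand.

Things in the scene. Friction and masses are not known exactly. Their poses are not given: they have to be found in the camera images.
- pegboard: Fixed plywood peg board, 560 wide, 340 long up its slope, 10 thick, on low runners (18 high, 30 wide, at y +-240). Origin: on the counter, middle of the foot line of its face; x away from the robot, y left along the board, z up (frame only yawed). The face leans back 24 deg from vertical: up the board = (0.407,0,0.914), out of the face = (-0.914,0,0.407). Six steel pegs, see the seats.
- pin: Loose rigid wooden rolling pin, 0.8 kg: barrel 90 mm diameter, 220 long; each end a straight handle 28 diameter, 115 long; 450 overall. Origin: centre; y axis along it to the left end. Starts on the low pegs, barrel against the board, up to 10 mm off the middle. Take a handle 200 mm from the centre. Aslant it may creep endways: keep the barrel between the peg columns.
- pin_left (a point): Point on the rolling pin's axis in its left handle, 150 mm from the pin's centre (over the left column of pegs).
- pin_right (a point): Point on the rolling pin's axis in its right handle, 150 mm from the pin's centre (over the right column of pegs).
- seat_low_left (a point): Axis of the left handle when it lies on the low left peg with the barrel against the board: 45 mm out from the face, 73 mm up the board from the foot line, 150 mm to the left of the middle. The plain round peg below it, 9 mm thick, stands 62 mm out square to the face (so it rises 24 deg outward), its axis 18.5 mm down the board from here. Levels are 75 mm apart.
- seat_low_right (a point): Axis of the right handle when it lies on the low right peg with the barrel against the board: 45 mm out from the face, 73 mm up the board from the foot line, 150 mm to the right of the middle. The plain round peg below it, 9 mm thick, stands 62 mm out square to the face (so it rises 24 deg outward), its axis 18.5 mm down the board from here. Levels are 75 mm apart.
- seat_middle_left (a point): Axis of the left handle when it lies on the middle left peg with the barrel against the board: 45 mm out from the face, 148 mm up the board from the foot line, 150 mm to the left of the middle. The plain round peg below it, 9 mm thick, stands 62 mm out square to the face (so it rises 24 deg outward), its axis 18.5 mm down the board from here. Levels are 75 mm apart.
- seat_middle_right (a point): Axis of the right handle when it lies on the middle right peg with the barrel against the board: 45 mm out from the face, 148 mm up the board from the foot line, 150 mm to the right of the middle. The plain round peg below it, 9 mm thick, stands 62 mm out square to the face (so it rises 24 deg outward), its axis 18.5 mm down the board from here. Levels are 75 mm apart.
- seat_top_left (a point): Axis of the left handle when it lies on the top left peg with the barrel against the board: 45 mm out from the face, 223 mm up the board from the foot line, 150 mm to the left of the middle. The plain round peg below it, 9 mm thick, stands 62 mm out square to the face (so it rises 24 deg outward), its axis 18.5 mm down the board from here. Levels are 75 mm apart.
- seat_top_right (a point): Axis of the right handle when it lies on the top right peg with the barrel against the board: 45 mm out from the face, 223 mm up the board from the foot line, 150 mm to the right of the middle. The plain round peg below it, 9 mm thick, stands 62 mm out square to the face (so it rises 24 deg outward), its axis 18.5 mm down the board from here. Levels are 75 mm apart.
- salsa: Bystander: small clay salsa bowl, 84 mm across, 35 mm high, on the counter about in front of the left handle. Origin at the middle of its underside.
- bowl: Bystander: small glazed bowl, 116 mm across, 46 mm high, on the counter in front of the board. Origin at the middle of its underside.
- spatula: Bystander: steel spatula, 280 mm long, 65 wide, up to 20 high, lying flat in front of the board's right half, about under the right handle, along the board. Origin at its underside.
- mug: Bystander: white mug, 80 mm across and 80 mm high, beside one end of the board. Origin at the middle of its underside.
- jar: Bystander: glass jar with steel cap, 72 mm across, 110 mm high, beside the other end of the board. Origin at the middle of its underside. Further out at both sides and behind the board stand fixed kitchen things up to 180 mm tall (and spoons in a crock beside the robot at its left, 300 mm).

How it is judged:
By the outcome, as a careful person would: the job done as asked, in the order asked, and still so for the second after the job is handed in, with the robot touching nothing.
It also fails if it takes over 72 s, if anything falls off the work surface, if the arm or the gripper's body presses on something with over 40 N, if the wrist force passes 120 N, or if a joint passes its speed limit or range.

ROBOT

A 6-joint arm with a two-finger parallel gripper is mounted at the origin on the work surface. World frame = base frame: x ahead of the robot, y to its left, z up, the work surface at z = 0. Lengths are in m, angles in rad, forces in N, time in s.
With the tool pointing down it reaches from about 0.35 to 0.975 m from the base axis. Payload 4.9 kg.
Tool frame: the origin (TCP) lies between the finger pads; the fingertips stand 19 mm ahead of it and the grasp point (between the pads) is the TCP; z points along the fingers, y is the line along which they close (so a half turn about z gives the same grasp; the last joint's range is limited). The gripper opens to 85 mm and grips with 20 to 120 N. Pads are 22 mm wide; open, the fingers measure 114 mm over their backs; the gripper's body (76 mm by 85 mm) begins 54 mm behind the grasp point. The pads swing forward as they close: fully open they stand 13 mm farther back than shut.
Start: joints at [1.161, 0.053, 1.613, -0, 1.476, -0.119], TCP at [0.179, 0.599, 0.25] pointing down, gripper open.
Joint ranges: [-3.01, 3.01], [-1.01, 2.22], [0.06, 2.58], [-1.02, 4.17], [0.09, 2.62], [-3.14, 3.14]. Speed limits (rad/s): [2.57, 2.57, 3.14, 3.14, 3.14, 3.14].

INTERFACE

Orientations are given as a rotation vector (axis times angle).
In Python, from station import ctrl gives the robot as it stands. The module is installed in compiled form; this text tells all that it offers.
- The arm moves only by the tool servo_tool, never from a script. Its argument "increments" is a list that holds one entry, the list of rows, each a list of 5 numbers: the finger opening in cm, from 0 to 8.54, then the shift along the tool's x, y, z in cm, then the turn about the tool's z in degrees. A call has 1 to 5 rows; each row is the pose to reach, as a shift and turn from the pose commanded when the call began, along the tool's axes at that moment; what a row does not reach only later rows make up. A row lasts 1/10 s, in which the tool goes at most 50 mm and 8.59 degrees, less where a joint would pass 70% of its speed; a pose out of reach is approached as far as the arm can. A call with a gripper value outside its range is refused whole. The fingers move at their own pace and stop on an object; "newtons" is the grip in N (left out, the last holds). Time passes only in rows, so rows that repeat a pose let the fingers close. It gives the time, the measured TCP pose, the force, the opening and the grip force at its end, in the units of the state.
- ctrl.get_obs(): the state, without advancing time (a new reading comes with each control period).
- ctrl.get_image(name): name is "scene" or "side" or "wrist"; returns a dict with "img" (480x640x3 uint8, red, green, blue), "fx", "fy", "cx", "cy" (pixels), "k1" (the pictures are not rectified: a ray, as slopes to the right and down, at radius r is drawn at 1 + k1 r^2 times it, then the intrinsics apply), "rvec" (rotation vector, rad) and "tvec" (3), from world to camera coordinates, as OpenCV has them; the wrist camera has in their place "mount" (4x4, takes a point from camera to tool coordinates, whose origin is the TCP and whose axes are the flange's). Camera axes: x right, y down, z forward; pixel columns grow to the right and rows downward; lengths in m; the calibration is good to about 2 mm. A picture is of the moment at which its call begins: read the wrist's pose just before it. There is no depth.
- ctrl.finish_job(): hands the job in; it is judged then, once.
The state is a dict: "t": time; "q": joint angles; "dq": joint speeds; "effort": joint torques, N m; "tool_pos": TCP position; "tool_rot": TCP orientation; "contact_force": force on the tool from outside, world axes, zero at the start; "wrist_torque": the same for the moment, N m; "opening": finger opening in m; "grip_force": force on a finger pad.
Only numpy, scipy, OpenCV 4.12 (cv2) and the standard library are available. Lean on these libraries where they do the work, as an engineer would, in place of code of your own. Each camera call takes 0.05 s, during which the arm holds its last target. There are 200 camera calls.

## Working session

There is one attempt and no reset: what is moved stays moved. The work goes in short steps, Python scripts to look and compute and a tool call to move; the robot and the scene stay as the last step left them, time stands still between calls to the robot, and variables do not carry over. Pictures are saved under pics/ and viewed, at most 10 in all, crops included, and the job is handed in when it is done.

Besides the shell and the picture viewer there is one more tool, called as name([rows], argument=value, ...), one row to a line, values as JSON. servo_tool: Moves the arm, as the interface text tells. Its arguments: {"type":"object","properties":{"increments":{"type":"array"},"newtons":{"type":"number"}},"required":["increments"]}

```bash
mkdir -p pics
python3 - <<'E'
from station import ctrl
import cv2,pickle
o=ctrl.get_obs();print(o)
for n in("scene","side"):
    d=ctrl.get_image(n);pickle.dump(d,open(n+".pkl","wb"));cv2.imwrite(f"pics/{n}0.png",d["img"][:,:,::-1])
    print({k:v for k,v in d.items() if k!="img"})
print(ctrl.get_image("wrist")["mount"])
E
```

```text
{'t': 0.0, 'q': array([ 1.16100814e+00,  5.33228533e-02,  1.61431079e+00,  3.27424858e-05,
        1.47598349e+00, -1.18985838e-01]), 'dq': array([-0.00054295, -0.0007133 ,  0.00079437, -0.00013308,  0.0001449 ,
       -0.00091807]), 'effort': array([-3.49111478e-04, -3.93687344e+01, -3.70175672e+01, -1.06114921e-04,
        7.14318754e-03, -2.58728761e-05]), 'tool_pos': array([0.17894831, 0.59822242, 0.24907403]), 'tool_rot': array([-4.55106858e-01, -3.10788537e+00,  3.05562111e-03]), 'contact_force': array([-0.27642605,  0.55979473, -0.20766073]), 'wrist_torque': array([-0.0304122 ,  0.0648997 ,  0.00519495]), 'grip_force': 0.0, 'opening': 0.08535504830448055}
{'fx': 472.5949853164965, 'fy': 472.5949853164965, 'cx': 320.70140369468413, 'cy': 233.29783470345518, 'k1': -0.1255205546723983, 'rvec': array([ 0.80905471,  2.67503171, -0.91368096]), 'tvec': array([ 0.43122278, -0.15240826,  1.37123126])}
{'fx': 528.9432715319829, 'fy': 528.9432715319829, 'cx': 317.1415218668219, 'cy': 240.7593865276988, 'k1': -0.08375670687355154, 'rvec': array([ 2.06328099, -0.44014251,  0.2525741 ]), 'tvec': array([-0.45789229,  0.24393953,  1.09120426])}
[[ 1.95685916e-04 -9.55381358e-01 -2.95375054e-01  7.60291772e-02]
 [ 9.99999824e-01  3.52465194e-04 -4.77537936e-04 -3.72357226e-04]
 [ 5.60340267e-04 -2.95374908e-01  9.55381259e-01 -1.21971709e-01]
 [ 0.00000000e+00  0.00000000e+00  0.00000000e+00  1.00000000e+00]]
```

View pics/scene0.png

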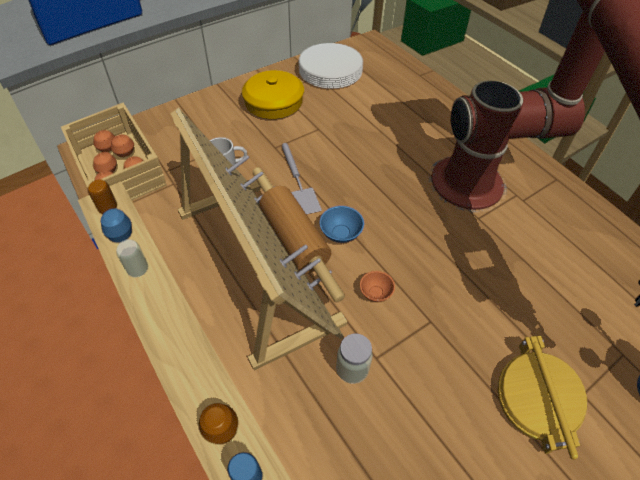

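View pics/side0.png

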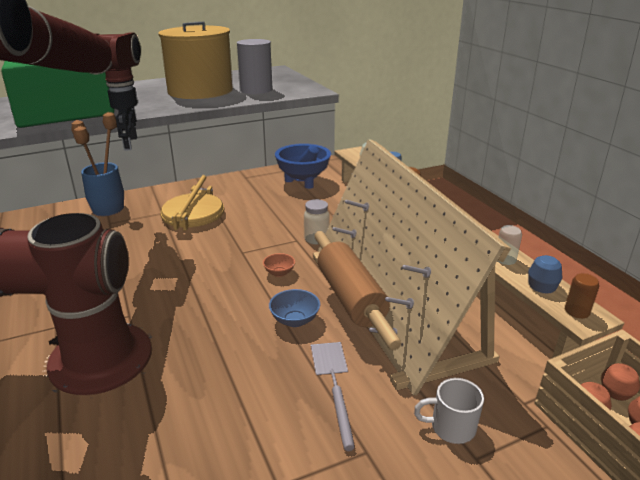

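The scene view shows the pin from about (262,180) to (338,297), with the board behind it. The salsa bowl is at (377,287), the bowl at (342,225) and the spatula at (300,180). The side view shows the pin from (320,240) to (395,342), with the pegs to its right. I'll enlarge both.

Run:
```python
import cv2
a=cv2.imread("pics/scene0.png")[100:370,165:375];cv2.imwrite("pics/sc.png",cv2.resize(a,None,fx=2.2,fy=2.2,interpolation=2))
a=cv2.imread("pics/side0.png")[130:400,295:515];cv2.imwrite("pics/si.png",cv2.resize(a,None,fx=2.2,fy=2.2,interpolation=2))
```

```text
(no output)
```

View pics/sc.png

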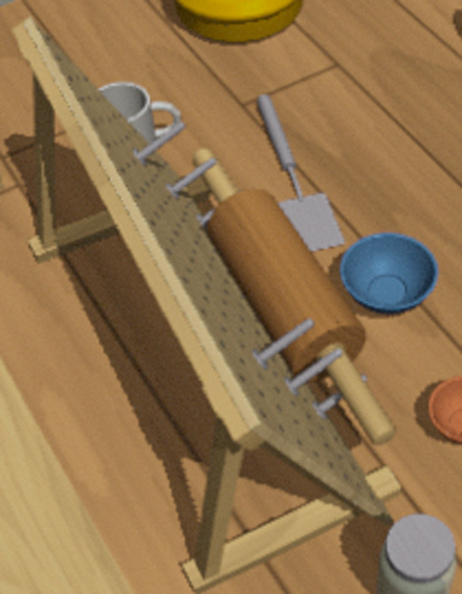

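View pics/si.png

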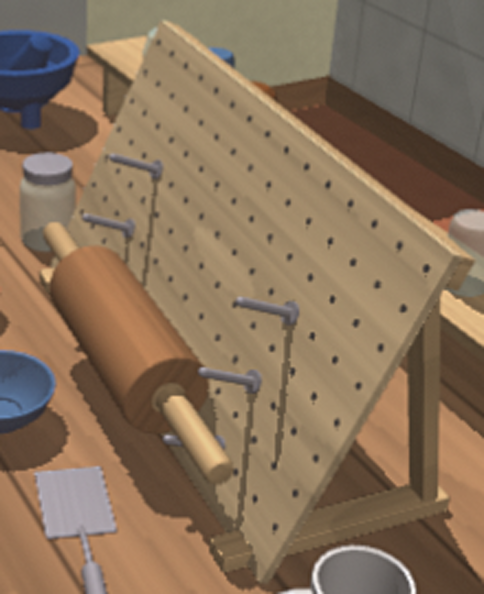

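```bash
cat > h.py <<'E'
import numpy as np,cv2,pickle
from scipy.optimize import least_squares
from scipy.spatial.transform import Rotation as R
def proj(d,P):
    c=(R.from_rotvec(d["rvec"]).apply(np.atleast_2d(P))+d["tvec"]);s=c[:,:2]/c[:,2:]
    s=s*(1+d["k1"]*(s**2).sum(1,keepdims=True));return s*d["fx"]+[d["cx"],d["cy"]]
U=np.array([.407,0,.914]);N=np.array([-.914,0,.407])
def bp(out,up,y):return N*out+U*up+np.array([0,y,0])
def W(p,b):
    c,s=np.cos(p[2]),np.sin(p[2]);b=np.atleast_2d(b);return np.c_[p[0]+c*b[:,0]-s*b[:,1],p[1]+s*b[:,0]+c*b[:,1],b[:,2]]
E
python3 - <<'E'
from h import *
sc,si=[pickle.load(open(n+".pkl","rb")) for n in("scene","side")]
S=[.0545,.1295,.2045]
A=[(184,126,S[2],-.15),(214,163,S[1],-.15),(309,325,S[2],.15),(339,352,S[1],.15),(363,380,S[0],.15)]
B=[(110,158,S[2],.15),(85,218,S[1],.15),(237,302,S[2],-.15),(202,372,S[1],-.15),(167,439,S[0],-.15)]
C=[(165,23,.34,.28),(447,262,.34,-.28)]
pa=np.array([a[:2] for a in A])/2.2+[165,100];pb=np.array([a[:2] for a in B+C])/2.2+[295,130]
ba=np.array([bp(.062,a[2],a[3]) for a in A]);bb=np.array([bp(.062,a[2],a[3]) for a in B]+[bp(0,a[2],a[3]) for a in C])
f=lambda p:np.r_[(proj(sc,W(p,ba))-pa).ravel(),(proj(si,W(p,bb))-pb).ravel()]
r=least_squares(f,[.7,0,0]);p=r.x;print(p,np.degrees(p[2]));print(r.fun.round(1))
np.save("board.npy",p)
# pin: endways shift e, out o, up u (level)
e=lambda q:[W(p,bp(q[1],q[2],q[0]+.225)),W(p,bp(q[1],q[2],q[0]-.225))]
hs=np.array([(383,433),(202,157)])/2.2+[165,100];hi=np.array([(50,230),(219,468)])/2.2+[295,130]
g=lambda q:np.r_[(proj(sc,np.vstack(e(q)))-hs).ravel(),(proj(si,np.vstack(e(q)))-hi).ravel()]
r=least_squares(g,[0,.045,.073]);print(r.x,r.fun.round(1))
for l,u in zip("LMT",(.073,.148,.223)):print(l,W(p,[bp(.045,u,.2),bp(.045,u,-.2)]))
E
```

```text
[ 0.56496123 -0.07823199 -0.10468058] -5.997755688857567
[-0.3 -1.7  0.2 -2.1 -0.5 -2.  -1.1 -0.6 -0.4 -1.3  1.1 -1.4 -0.2 -1.4
 -0.8 -1.2 -1.9 -0.9 -2.2 -1.   0.  -2.3  2.5 -3.6]
[0.00389716 0.04861336 0.0742569 ] [-0.2  2.   0.3 -2.3  1.4 -1.4 -1.   1.4]
L [[ 0.57450264  0.12186637  0.085037  ]
 [ 0.53270684 -0.27594402  0.085037  ]]
M [[ 0.60486055  0.11867683  0.153587  ]
 [ 0.56306475 -0.27913357  0.153587  ]]
T [[ 0.63521846  0.11548729  0.222137  ]
 [ 0.59342265 -0.28232311  0.222137  ]]
```

```bash
cat >> h.py <<'E'
def target(side,mv,st,e=.004,g=.207):
    """side 'L'/'R' moved; mv=(out,up) of moved handle over its peg, st= same of resting one.
    e: pin centre's slip to the left (m) relative to resting peg. -> world TCP, yaw of tool y"""
    p=np.load("board.npy");s=1 if side=='L' else -1
    M=bp(*mv,.15*s);S=bp(*st,-.15*s);d=(M-S)/np.linalg.norm(M-S)
    G=S+d*(.15+s*e+g);w=W(p,G)[0]
    dl=d*s; dw=W([0,0,p[2]],dl)[0]; return w,np.degrees(np.arctan2(dw[1],dw[0]))-90
def pose():
    from station import ctrl
    o=ctrl.get_obs();m=R.from_rotvec(o["tool_rot"]).as_matrix();return o,m
def go(w,yaw,o=None,m=None):
    if m is None:o,m=pose();o=o["tool_pos"]
    y=np.degrees(np.arctan2(m[1,1],m[0,1]));t=-((yaw-y+180)%360-180)
    print("shift cm",(m.T@(w-o)*100).round(2),"turn",round(t,2))
E
python3 - <<'E'
from h import *
w,y=target('L',(.045,.073),(.045,.073));print(w,y);w[2]=.25;go(w,y)
E
```

```text
[0.57565203 0.13280616 0.085037  ] -5.997755688857566
shift cm [-5.135e+01 -3.323e+01 -2.000e-02] turn 79.34
```

servo_tool([
  [[4.6, -4, -2.6, 0, 8], [4.6, -8, -5.2, 0, 16], [4.6, -12, -7.8, 0, 24], [4.6, -16, -10.4, 0, 32], [4.6, -20, -13, 0, 40]],
], newtons=40)

```text
t: 0.65
tool_pos: [0.3342, 0.4152, 0.25]
tool_rot: [-1.498, -2.761, 0.0]
contact_force: [0.7, 0.1, -0.4]
opening: 0.0465
grip_force: 0.0
```

Run:
```python
from h import *
w,y=target('L',(.045,.073),(.045,.073));w[2]=.25;go(w,y)
```

```text
shift cm [-36.84   4.85  -0.  ] turn 39.03
```

servo_tool([
  [[4.6, -4, 0.5, 0, 8], [4.6, -8, 1, 0, 16], [4.6, -12, 1.5, 0, 24], [4.6, -16, 2, 0, 32], [4.6, -20, 2.6, 0, 39]],
])

```text
t: 1.15
tool_pos: [0.4658, 0.2625, 0.2501]
tool_rot: [-2.334, -2.103, 0.0]
contact_force: [0.7, 0.6, 0.3]
opening: 0.0459
grip_force: 0.0
```

Run:
```python
from h import *
w,y=target('L',(.045,.073),(.045,.073));w[2]=.25;go(w,y)
```

```text
shift cm [-11.76  12.28   0.  ] turn 0.03
```

servo_tool([
  [[4.6, -3, 3, 0, 0], [4.6, -6, 6, 0, 0], [4.6, -9, 9, 0, 0], [4.6, -11.5, 11.5, 0, 0], [4.6, -11.5, 11.5, 0, 0]],
])

```text
t: 1.65
tool_pos: [0.57, 0.135, 0.2497]
tool_rot: [2.333, 2.103, -0.001]
contact_force: [-0.6, 0.5, -0.6]
opening: 0.046
grip_force: 0.0
```

Run:
```python
from h import *
from station import ctrl
o,m=pose();d=ctrl.get_image("wrist");T=np.eye(4);T[:3,:3]=m;T[:3,3]=o["tool_pos"]
C=np.linalg.inv(T@np.array(d["mount"]));d["rvec"]=R.from_matrix(C[:3,:3]).as_rotvec();d["tvec"]=C[:3,3]
pickle.dump((d,o),open("w1.pkl","wb"))
p=np.load("board.npy");im=d["img"][:,:,::-1].copy()
pts=[bp(.045,.073,.229),bp(.062,.0545,.15),bp(.062,.1295,.15),bp(.062,.2045,.15),bp(0,.2045,.15),bp(0,.1295,.15)]
uv=proj(d,W(p,pts));print(uv.round(1))
for u in uv:cv2.drawMarker(im,tuple(int(round(v)) for v in u),(0,0,255),0,12,1)
cv2.imwrite("pics/w1.png",im)
w,y=target('L',(.045,.073),(.045,.073));w[2]=.25;go(w,y)
```

```text
[[324.9 199.2]
 [294.7 295. ]
 [337.7 340.9]
 [408.7 416.4]
 [502.8 382.2]
 [417.5 321.4]]
shift cm [-0.32  0.71 -0.03] turn 0.15
```

View pics/w1.png

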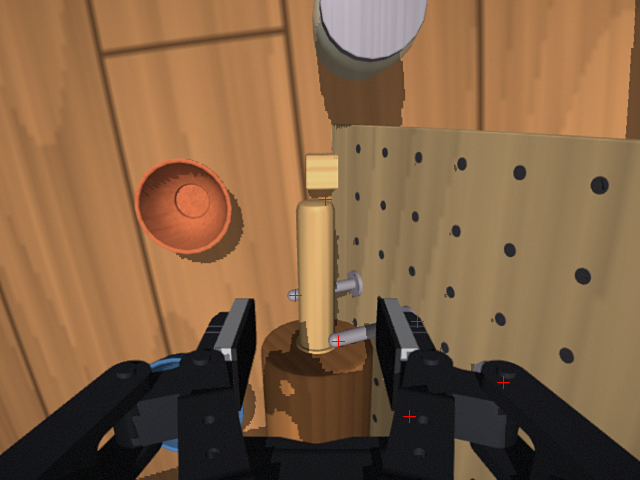

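The wrist view shows the left handle with its axis at column 316 and its end at (316,203). The peg tips are at (293,296) and (334,341), close to the prediction. The handle is a few mm nearer the robot than the model, so I'll refine it.

Run:
```python
from h import *
d,o=pickle.load(open("w1.pkl","rb"));p=np.load("board.npy")
b=np.array([bp(.062,.0545,.15),bp(.062,.1295,.15)]);m=np.array([(293,296),(334,341)])
r=least_squares(lambda q:(proj(d,W([q[0],q[1],p[2]],b))-m).ravel(),p[:2]);print(r.x-p[:2],r.fun.round(1))
# pin axis x: points at board y .2, z .085+-; column 316
f=lambda q:np.r_[proj(d,W(p,bp(.045,.073,.185)+[q[0],0,0]))[0,0]-316]
r=least_squares(f,[0]);print("pin dx",r.x)
print(proj(d,W(p,bp(.045,.073,.229)+[r.x[0],0,.014])),d["cx"])
```

```text
[-0.00195768 -0.00020558] [-0.8 -0.6  0.6  0.5]
pin dx [-0.00625728]
[[316.11450757 203.36095389]] 315.67904776612147
```

servo_tool([
  [[4.6, -0.3, 0.1, 4, 0], [4.6, -0.3, 0.1, 8, 0], [4.6, -0.3, 0.1, 12, 0], [4.6, -0.3, 0.1, 15, 0], [4.6, -0.3, 0.1, 16.3, 0]],
])

```text
t: 2.2
tool_pos: [0.5656, 0.136, 0.0832]
tool_rot: [-2.324, -2.108, 0.008]
contact_force: [-1.3, 0.5, -0.4]
opening: 0.0459
grip_force: 0.0
```

servo_tool([
  [[2, 0, 0, 0, 0], [2, 0, 0, 0, 0], [2, 0, 0, 0, 0], [2, 0, 0, 0, 0], [2, 0, 0, 0, 0]],
])

```text
t: 2.7
tool_pos: [0.5693, 0.1356, 0.0882]
tool_rot: [2.328, 2.109, 0.002]
contact_force: [-0.4, 1.6, -2.7]
opening: 0.027
grip_force: 39.6
```

Run:
```python
from h import *
p=np.load("board.npy");p[:2]+=-.003*np.array([np.cos(p[2]),np.sin(p[2])]);np.save("board.npy",p)
o,m=pose();print(o["tool_pos"],o["contact_force"],o["opening"],o["grip_force"],o["q"])
z=.000
# tcp offset in grip relative to model pin
w0,y0=target('L',(.045,.073),(.045,.073));print("offset",o["tool_pos"]-w0)
for mv,st in [((.048,.078),(.045,.073)),((.070,.079),(.042,.073)),((.092,.080),(.038,.073)),((.092,.12),(.038,.073)),((.092,.16),(.038,.073)),((.07,.16),(.042,.073)),((.048,.16),(.045,.073)),((.047,.148),(.045,.073))]:
    w,y=target('L',mv,st);go(w,y,w0,m)
```

```text
[0.56927997 0.13562767 0.08818946] [-0.39270451  1.55188195 -2.7193539 ] 0.026970047095061043 39.56620395183563 [1.06403865e-01 1.12778673e-01 1.83407500e+00 8.31089228e-04
 1.19341913e+00 2.04838548e-01]
offset [-0.00338848  0.00250804  0.00315246]
shift cm [-0.01 -0.08 -0.7 ] turn 0.21
shift cm [-0.15 -2.5  -1.9 ] turn -4.07
shift cm [-0.55 -4.87 -3.08] turn -8.47
shift cm [-0.96 -2.9  -7.32] turn -5.41
shift cm [ -1.92  -0.95 -11.28] turn -2.32
shift cm [ -1.57   1.41 -10.34] turn 2.21
shift cm [-1.44  3.78 -9.33] turn 6.55
shift cm [-1.09  3.35 -8.09] turn 5.8
```

servo_tool([
  [[2, 0, -0.1, -0.7, 0], [2, -0.1, -1.3, -1.3, -2], [2, -0.15, -2.5, -1.9, -4], [2, -0.35, -3.7, -2.5, -6.3], [2, -0.55, -4.9, -3.1, -8.5]],
])

```text
t: 3.2
tool_pos: [0.5194, 0.1342, 0.1191]
tool_rot: [2.164, 2.276, 0.0]
contact_force: [-0.4, -1.1, -3.9]
opening: 0.0267
grip_force: 39.6
```

servo_tool([
  [[2, 0, 0, 0, 0]],
])

```text
t: 3.3
tool_pos: [0.5194, 0.1344, 0.1195]
tool_rot: [2.165, 2.275, 0.002]
contact_force: [0.8, -0.6, -4.1]
opening: 0.0268
grip_force: 39.7
```

```bash
cat >> h.py <<'E'
def plan(side,cur,mvs,**k):
    """cur=(mv,st) pin state now; prints moves relative to current pose"""
    o,m=pose();print(o["tool_pos"].round(4),o["contact_force"].round(1))
    w0,y0=target(side,*cur,**k);y=np.degrees(np.arctan2(m[1,1],m[0,1]));print("tcp-model",o["tool_pos"]-w0,"yaw",y-y0)
    for mv,st in mvs:
        w,yw=target(side,mv,st,**k);print(mv,(m.T@(w-w0)*100).round(2),-round(yw-y0,2))
E
python3 - <<'E'
from h import *
plan('L',((.092,.08),(.038,.073)),[((.092,.10),(.038,.073)),((.092,.12),(.038,.073)),((.092,.14),(.038,.073)),((.092,.16),(.038,.073))])
E
```

```text
[0.5194 0.1344 0.1195] [ 0.8 -0.6 -4.1]
tcp-model [-0.00425253  0.00199404  0.00375345] yaw 0.027424298726821394
(0.092, 0.1) [-0.28  0.95 -2.14] 1.52
(0.092, 0.12) [-0.7   1.89 -4.24] 3.06
(0.092, 0.14) [-1.26  2.8  -6.26] 4.6
(0.092, 0.16) [-1.94  3.68 -8.19] 6.15
```

servo_tool([
  [[2, -0.1, 0.5, -1, 0.7], [2, -0.3, 0.95, -2.2, 1.5], [2, -0.7, 1.9, -4.3, 3], [2, -1.25, 2.8, -6.3, 4.6], [2, -1.95, 3.7, -8.2, 6.2]],
])

```text
t: 3.8
tool_pos: [0.5591, 0.1161, 0.2022]
tool_rot: [2.287, 2.152, 0.001]
contact_force: [0.8, -2.7, -5.5]
opening: 0.027
grip_force: 40.0
```

servo_tool([
  [[2, 0, 0, 0, 0]],
])

```text
t: 3.9
tool_pos: [0.5615, 0.1161, 0.2051]
tool_rot: [2.284, 2.149, 0.01]
contact_force: [0.9, 0.6, -3.8]
opening: 0.0269
grip_force: 40.1
```

Run:
```python
from h import *
plan('L',((.092,.16),(.038,.073)),[((.08,.16),(.04,.073)),((.07,.16),(.042,.073)),((.058,.16),(.044,.073)),((.047,.16),(.045,.073)),((.047,.154),(.045,.073)),((.046,.148),(.045,.073))])
```

```text
[0.5615 0.1161 0.2051] [ 0.9  0.6 -3.8]
tcp-model [0.00025435 0.00124313 0.00734161] yaw -0.15111108177622112
(0.08, 0.16) [0.17 1.28 0.51] 2.44
(0.07, 0.16) [0.26 2.36 0.95] 4.54
(0.058, 0.16) [0.31 3.66 1.51] 6.97
(0.047, 0.16) [0.29 4.83 2.03] 9.05
(0.047, 0.154) [0.48 4.57 2.62] 8.59
(0.046, 0.148) [0.66 4.41 3.26] 8.3
```

servo_tool([
  [[2, 0.2, 1.2, 0.5, 2.4], [2, 0.3, 2.4, 0.95, 4.5], [2, 0.3, 3.6, 1.5, 7], [2, 0.3, 4.5, 1.9, 9], [2, 0.3, 4.5, 1.9, 9]],
])

```text
t: 4.4
tool_pos: [0.6037, 0.1175, 0.181]
tool_rot: [2.447, 1.97, 0.0]
contact_force: [1.8, 1.3, -2.5]
opening: 0.0262
grip_force: 41.3
```

servo_tool([
  [[2, 0, 0, 0, 0], [2, 0, 0, 0, 0]],
])

```text
t: 4.6
tool_pos: [0.6028, 0.1173, 0.1817]
tool_rot: [2.446, 1.97, 0.001]
contact_force: [1.6, 0.9, -2.4]
opening: 0.0267
grip_force: 41.6
```

Run:
```python
from h import *
plan('L',((.050,.16),(.044,.073)),[((.047,.16),(.045,.073)),((.047,.154),(.045,.073)),((.047,.150),(.045,.073)),((.046,.148),(.045,.073))])
w,y=target('L',(.045,.148),(.045,.073));print(w);go(w+[-.0034,.002,.0035],y)
```

```text
[0.6028 0.1173 0.1817] [ 1.6  0.9 -2.4]
tcp-model [-0.00368738  0.00219801  0.00234728] yaw -0.6072264312853246
(0.047, 0.16) [0.04 0.33 0.15] 0.69
(0.047, 0.154) [0.19 0.05 0.73] 0.23
(0.047, 0.15) [ 0.29 -0.14  1.13] -0.08
(0.046, 0.148) [ 0.34 -0.13  1.38] -0.06
[0.60697996 0.11866599 0.16506014]
shift cm [0.34 0.01 1.31] turn -0.49
```

servo_tool([
  [[2, 0.1, 0.1, 0.3, 0], [2, 0.15, 0.1, 0.6, 0], [2, 0.2, 0.1, 0.9, 0], [2, 0.25, 0.1, 1.1, 0], [2, 0.25, 0.1, 1.1, 0]],
])

```text
t: 5.1
tool_pos: [0.6039, 0.1197, 0.1698]
tool_rot: [-2.447, -1.969, 0.001]
contact_force: [1.1, 1.9, -1.7]
opening: 0.0271
grip_force: 41.0
```

servo_tool([
  [[2, 0, 0, 0.2, 0], [2, 0, 0, 0.2, 0]],
])

```text
t: 5.3
tool_pos: [0.6042, 0.1196, 0.1683]
tool_rot: [-2.448, -1.969, -0.0]
contact_force: [1.1, 2.1, -1.1]
opening: 0.027
grip_force: 40.9
```

servo_tool([
  [[2, 0, 0, 0.2, 0], [2, 0, 0, 0.2, 0]],
])

```text
t: 5.5
tool_pos: [0.6044, 0.1196, 0.1679]
tool_rot: [2.448, 1.969, 0.001]
contact_force: [-2.9, 2.0, 4.0]
opening: 0.0268
grip_force: 41.3
```

servo_tool([
  [[2, 0, 0, 0.2, 0], [2, 0, 0, 0.2, 0]],
])

```text
t: 5.7
tool_pos: [0.6049, 0.1198, 0.1673]
tool_rot: [2.447, 1.969, 0.003]
contact_force: [-3.7, 1.9, 8.6]
opening: 0.0269
grip_force: 41.4
```

servo_tool([
  [[4.4, 0, 0, -0.1, 0], [4.4, 0, 0, -0.1, 0], [4.4, 0, 0, -0.1, 0], [4.4, 0, 0, -0.1, 0], [4.4, 0, 0, -0.1, 0]],
])

```text
t: 6.2
tool_pos: [0.604, 0.1193, 0.1649]
tool_rot: [-2.448, -1.969, 0.001]
contact_force: [-0.0, -1.3, -0.1]
opening: 0.0437
grip_force: 0.0
```

Run:
```python
from h import *
from station import ctrl
o,m=pose();print(o["tool_pos"],o["contact_force"],o["grip_force"],o["opening"])
for n in("scene","side"):
    d=ctrl.get_image(n);pickle.dump(d,open(n+"1.pkl","wb"))
    a=d["img"][:,:,::-1];a=a[100:370,165:375] if n=="scene" else a[130:400,295:515]
    cv2.imwrite("c_%s.png"%n,cv2.resize(a,None,fx=1.8,fy=1.8,interpolation=2))
cv2.imwrite("pics/p1.png",np.hstack([cv2.imread("c_scene.png"),cv2.imread("c_side.png")]))
```

```text
[0.60401075 0.11934449 0.16491637] [-0.03446958 -1.31197859 -0.08494954] 0.0 0.043704136844391686
```

View pics/p1.png

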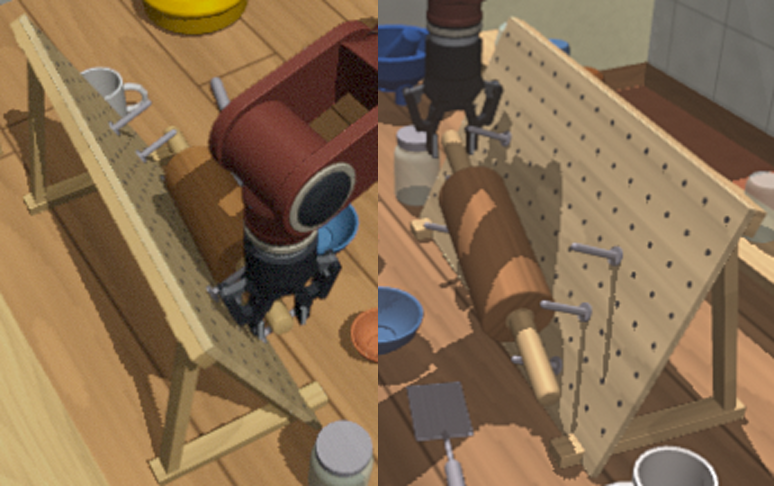

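The left end lies on the middle peg and the barrel rests against the board: in the right half of the picture, the right handle is over its low peg at (520,360). Next I'll retreat and go to the right handle.

servo_tool([
  [[4.4, 0, 0, -4, 0], [4.4, 0, -0.5, -8, 0], [4.4, -1, -1, -12, 0], [4.4, -5, -1, -13, 0], [4.4, -9, -1, -13, 0]],
])

```text
t: 6.8
tool_pos: [0.5762, 0.0333, 0.2994]
tool_rot: [2.442, 1.969, 0.008]
contact_force: [0.6, -0.6, -0.4]
opening: 0.0439
grip_force: 0.0
```

Run:
```python
from h import *
w,y=target('R',(.045,.073),(.045,.148),e=-.006);print(w,y);w[2]=.25;go(w,y)
```

```text
[ 0.52422121 -0.27721523  0.07312052] -11.80760639444506
shift cm [-31.46   1.47   4.92] turn -0.43
```

servo_tool([
  [[4.4, -4, 0.2, 0, 0], [4.4, -8.5, 0.4, 0, 0], [4.4, -13, 0.6, 0, 0], [4.4, -17.5, 0.8, 0.5, 0], [4.4, -22, 1, 1, 0]],
])

```text
t: 7.3
tool_pos: [0.5373, -0.185, 0.2855]
tool_rot: [2.447, 1.969, 0.001]
contact_force: [0.2, 0.8, -0.1]
opening: 0.0441
grip_force: 0.0
```

servo_tool([
  [[4.4, -4, 0.1, 1, 0], [4.4, -7, 0.1, 2, 0], [4.4, -9.5, 0.1, 4, 0], [4.4, -9.5, 0.1, 4, 0], [4.4, -9.5, 0.1, 4, 0]],
])

```text
t: 7.8
tool_pos: [0.5181, -0.2763, 0.2447]
tool_rot: [-2.447, -1.967, 0.0]
contact_force: [0.6, 0.6, 0.3]
opening: 0.0441
grip_force: 0.0
```

```bash
cat >> h.py <<'E'
def wrist(name,side,mv,st,e):
    from station import ctrl
    o,m=pose();d=ctrl.get_image("wrist");T=np.eye(4);T[:3,:3]=m;T[:3,3]=o["tool_pos"]
    C=np.linalg.inv(T@np.array(d["mount"]));d["rvec"]=R.from_matrix(C[:3,:3]).as_rotvec();d["tvec"]=C[:3,3]
    pickle.dump((d,o),open(name+".pkl","wb"));im=d["img"][:,:,::-1].copy();p=np.load("board.npy")
    s=1 if side=='L' else -1
    P=[target(side,mv,st,e,g)[0] for g in(.15,.18,.225)]+[W(p,bp(.062,u,.15*s))[0] for u in(.0545,.1295,.2045)]
    uv=proj(d,np.array(P));print(uv.round(1))
    for i,u in enumerate(uv):cv2.drawMarker(im,tuple(int(round(v)) for v in u),(0,0,255) if i>2 else (255,0,0),0,12,1)
    cv2.imwrite(f"pics/{name}.png",im)
E
python3 - <<'E'
from h import *
w,y=target('R',(.045,.073),(.045,.148),e=-.006);w[2]=.25;go(w,y)
wrist("w2",'R',(.045,.073),(.045,.148),-.006)
E
```

```text
shift cm [ 0.05  0.62 -0.53] turn -0.61
[[325.3 143.2]
 [325.2 184.8]
 [325.2 240.1]
 [292.2 150.5]
 [341.4 155. ]
 [433.1 163.8]]
```

View pics/w2.png

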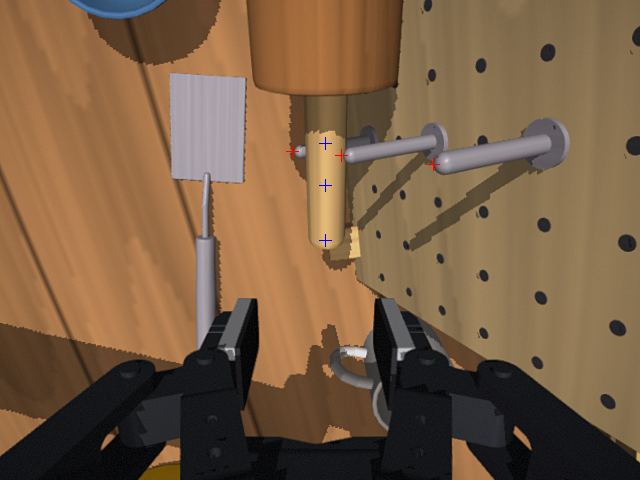

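The wrist view matches the model: the handle axis is at column 325 and its end at row about 245. The mug's handle is at (340,355), so I'll check its clearance before descending.

Run:
```python
from h import *
si=pickle.load(open("side.pkl","rb"));d,o=pickle.load(open("w2.pkl","rb"));p=np.load("board.npy")
def back(d,uv,z):
    f=lambda q:(proj(d,[[q[0],q[1],z]])[0]-uv);return least_squares(f,[.55,-.35]).x
for n,dd,uv,z in[("rim",si,(458,393),.08),("handle tip",si,(418,407),.05),("handle tip w",d,(332,357),.05)]:
    q=back(dd,uv,z);c,s=np.cos(p[2]),np.sin(p[2]);r=q-p[:2];print(n,q,"board",c*r[0]+s*r[1],-s*r[0]+c*r[1])
w,y=target('R',(.045,.073),(.045,.148),e=-.006);c,s=np.cos(p[2]),np.sin(p[2]);r=w[:2]-p[:2];print(w,"board",c*r[0]+s*r[1],-s*r[0]+c*r[1])
go(w,y)
```

```text
rim [ 0.56888617 -0.44493112] board 0.04521965895275188 -0.36428169991010334
handle tip [ 0.50641879 -0.42065004] board -0.019442892845630298 -0.34666072163429196
handle tip w [ 0.50306838 -0.40816298] board -0.024079724980346898 -0.3345920969014268
[ 0.52422121 -0.27721523  0.07312052] board -0.01672535450819708 -0.20215090425746535
shift cm [-1.000e-02  5.600e-01  1.725e+01] turn -0.55
```

servo_tool([
  [[4.2, 0, 0.4, 4, -0.5], [4.2, 0, 0.4, 8, -0.5], [4.2, 0, 0.4, 12, -0.5], [4.2, 0, 0.4, 15, -0.5], [4.2, 0, 0.4, 16.9, -0.5]],
])

```text
t: 8.35
tool_pos: [0.5222, -0.2753, 0.0745]
tool_rot: [-2.436, -1.981, 0.001]
contact_force: [-0.3, -0.7, -0.5]
opening: 0.0419
grip_force: 0.0
```

servo_tool([
  [[2, 0, 0, 0, 0], [2, 0, 0, 0, 0], [2, 0, 0, 0, 0], [2, 0, 0, 0, 0], [2, 0, 0, 0, 0]],
])

```text
t: 8.85
tool_pos: [0.5227, -0.277, 0.0771]
tool_rot: [2.438, 1.98, 0.001]
contact_force: [0.2, 2.7, -4.1]
opening: 0.0267
grip_force: 39.5
```

Run:
```python
from h import *
L=(.045,.148);M=(.042,.148);F=(.038,.148)
plan('R',((.045,.073),L),[((.046,.078),L),((.058,.079),(.0435,.148)),((.07,.079),M),((.081,.080),(.040,.148)),((.092,.08),F)],e=-.006)
```

```text
[ 0.5227 -0.277   0.0771] [ 0.2  2.7 -4.1]
tcp-model [-0.0015229   0.00016841  0.00400236] yaw -0.037126828066337936
(0.046, 0.078) [-0.12  0.13 -0.56] -0.21
(0.058, 0.079) [-0.24 -1.13 -1.25] 2.04
(0.07, 0.079) [-0.26 -2.43 -1.86] 4.33
(0.081, 0.08) [-0.24 -3.57 -2.53] 6.44
(0.092, 0.08) [-0.14 -4.74 -3.1 ] 8.59
```

servo_tool([
  [[2, -0.1, 0.1, -0.6, 0], [2, -0.2, -1.1, -1.25, 2], [2, -0.2, -2.4, -1.9, 4.3], [2, -0.1, -3.6, -2.5, 6.4], [2, 0, -4.7, -3.1, 8.6]],
])

```text
t: 9.35
tool_pos: [0.4757, -0.2686, 0.1082]
tool_rot: [2.58, 1.788, -0.003]
contact_force: [0.6, -1.2, -4.3]
opening: 0.0271
grip_force: 39.6
```

servo_tool([
  [[2, 0, 0, 0, 0], [2, 0, 0, 0, 0]],
])

```text
t: 9.55
tool_pos: [0.4765, -0.2685, 0.108]
tool_rot: [2.578, 1.791, -0.001]
contact_force: [-0.3, -1.5, -4.3]
opening: 0.0272
grip_force: 39.6
```

Run:
```python
from h import *
F=(.038,.148)
plan('R',((.092,.08),F),[((.092,u),F) for u in(.09,.11,.125,.145,.16)],e=-.006)
```

```text
[ 0.4765 -0.2685  0.108 ] [-0.3 -1.5 -4.3]
tcp-model [-0.00100607  0.00028313  0.00392778] yaw -0.047703952191231025
(0.092, 0.09) [-0.12  0.46 -1.04] -0.73
(0.092, 0.11) [-0.25  1.4  -3.16] -2.21
(0.092, 0.125) [-0.25  2.11 -4.78] -3.33
(0.092, 0.145) [-0.11  3.06 -6.95] -4.83
(0.092, 0.16) [ 0.09  3.77 -8.58] -5.97
```

servo_tool([
  [[2, -0.1, 0.5, -1, -0.7], [2, -0.2, 1.4, -3.2, -2.2], [2, -0.1, 2.1, -4.8, -3.3], [2, 0.1, 3.1, -7, -4.8], [2, 0.4, 3.8, -8.6, -6]],
])

```text
t: 10.05
tool_pos: [0.515, -0.2774, 0.1955]
tool_rot: [2.48, 1.925, 0.002]
contact_force: [0.3, 2.2, -4.6]
opening: 0.0264
grip_force: 39.6
```

servo_tool([
  [[2, 0, 0, 0, 0], [2, 0, 0, 0, 0], [2, 0, 0, 0, 0]],
])

```text
t: 10.35
tool_pos: [0.5128, -0.2773, 0.1923]
tool_rot: [-2.484, -1.923, 0.002]
contact_force: [0.1, -2.9, -3.7]
opening: 0.0268
grip_force: 39.8
```

Run:
```python
from h import *
F=(.038,.148);L=(.045,.148)
plan('R',((.092,.16),F),[((.08,.16),(.04,.148)),((.07,.16),(.042,.148)),((.059,.16),(.044,.148)),((.049,.16),L),((.046,.15),L),((.046,.148),L)],e=-.003)
```

```text
[ 0.5128 -0.2773  0.1923] [ 0.1 -2.9 -3.7]
tcp-model [-0.00100541  0.00068981  0.00272253] yaw -0.09270349683615109
(0.08, 0.16) [-0.06  1.32  0.57] -2.4
(0.07, 0.16) [-0.05  2.45  1.05] -4.48
(0.059, 0.16) [0.02 3.68 1.6 ] -6.75
(0.049, 0.16) [0.15 4.79 2.09] -8.67
(0.046, 0.15) [0.09 4.64 3.33] -8.41
(0.046, 0.148) [0.08 4.54 3.55] -8.26
```

servo_tool([
  [[2, 0, 1.3, 0.55, -2.4], [2, 0, 2.4, 1, -4.5], [2, 0, 3.7, 1.6, -6.8], [2, 0.1, 4.6, 2, -8.6], [2, 0.1, 4.6, 2, -8.6]],
])

```text
t: 10.85
tool_pos: [0.5579, -0.2877, 0.1718]
tool_rot: [-2.33, -2.104, 0.001]
contact_force: [-0.7, -3.5, -2.8]
opening: 0.0266
grip_force: 39.7
```

servo_tool([
  [[2, 0, -0.1, 0.4, 0.1], [2, 0, -0.1, 0.8, 0.1], [2, 0, -0.1, 1, 0.1], [2, 0, -0.1, 1, 0.1]],
])

```text
t: 11.25
tool_pos: [0.5567, -0.2874, 0.1629]
tool_rot: [-2.334, -2.102, 0.0]
contact_force: [-0.8, -3.4, -2.3]
opening: 0.0268
grip_force: 39.7
```

Run:
```python
from h import *
L=(.045,.148)
plan('R',((.046,.148),L),[],e=-.003)
```

```text
[ 0.5567 -0.2874  0.1629] [-0.8 -3.4 -2.3]
tcp-model [-0.00122917  0.00129451  0.00883641] yaw 0.18780463517149126
```

servo_tool([
  [[2, 0, 0, 0.2, 0], [2, 0, 0, 0.35, 0], [2, 0, 0, 0.35, 0]],
])

```text
t: 11.55
tool_pos: [0.5571, -0.2875, 0.1596]
tool_rot: [-2.334, -2.103, 0.0]
contact_force: [-1.7, -2.9, -3.5]
opening: 0.0271
grip_force: 39.6
```

servo_tool([
  [[2, 0, 0, 0.2, 0], [2, 0, 0, 0.2, 0]],
])

```text
t: 11.75
tool_pos: [0.5571, -0.2874, 0.1575]
tool_rot: [-2.334, -2.103, -0.0]
contact_force: [-0.6, -2.8, -1.5]
opening: 0.0268
grip_force: 39.6
```

servo_tool([
  [[2, 0, 0, 0.2, 0], [2, 0, 0, 0.2, 0]],
])

```text
t: 11.95
tool_pos: [0.5571, -0.2874, 0.1554]
tool_rot: [-2.334, -2.102, 0.0]
contact_force: [-1.1, -2.7, -2.7]
opening: 0.0271
grip_force: 39.6
```

servo_tool([
  [[2, 0, 0, 0.1, 0], [2, 0, 0, 0.1, 0]],
])

```text
t: 12.15
tool_pos: [0.5573, -0.2875, 0.155]
tool_rot: [2.334, 2.103, 0.0]
contact_force: [-0.4, -2.6, -1.7]
opening: 0.0266
grip_force: 39.7
```

servo_tool([
  [[2, 0, 0, 0.2, 0], [2, 0, 0, 0.2, 0]],
])

```text
t: 12.35
tool_pos: [0.558, -0.2876, 0.1543]
tool_rot: [2.332, 2.102, 0.002]
contact_force: [-0.8, -1.1, 3.2]
opening: 0.0269
grip_force: 40.2
```

servo_tool([
  [[2, 0, 0, 0.2, 0], [2, 0, 0, 0.2, 0]],
])

```text
t: 12.55
tool_pos: [0.5588, -0.2878, 0.1538]
tool_rot: [2.33, 2.101, 0.003]
contact_force: [-0.2, 0.1, 8.7]
opening: 0.0266
grip_force: 40.6
```

servo_tool([
  [[2, 0, 0.2, -0.1, 0], [2, 0, 0.2, -0.1, 0]],
])

```text
t: 12.75
tool_pos: [0.5601, -0.2881, 0.1532]
tool_rot: [2.331, 2.102, 0.001]
contact_force: [-0.2, -2.4, 4.8]
opening: 0.0267
grip_force: 40.4
```

servo_tool([
  [[4.2, 0, -0.1, -0.1, 0], [4.2, 0, -0.1, -0.1, 0], [4.2, 0, -0.1, -0.1, 0], [4.2, 0, -0.1, -0.1, 0]],
])

```text
t: 13.15
tool_pos: [0.5578, -0.2872, 0.152]
tool_rot: [-2.333, -2.102, 0.0]
contact_force: [0.0, 0.0, 0.4]
opening: 0.0417
grip_force: 0.0
```

servo_tool([
  [[4.2, 0, -0.1, -4, 0], [4.2, 0, -0.5, -8, 0], [4.2, 0, -1, -9.5, 0], [4.2, 0, -1, -9.5, 0]],
])

```text
t: 13.55
tool_pos: [0.5492, -0.2873, 0.2514]
tool_rot: [2.33, 2.099, 0.002]
contact_force: [0.6, -0.3, -0.4]
opening: 0.0417
grip_force: 0.0
```

Run:
```python
from h import *
L=(.045,.148)
wrist("w3",'R',L,L,-.003)
w,y=target('R',L,L,-.003);go(w,y)
```

```text
[[335.  149.4]
 [334.2 205.2]
 [333.1 281.3]
 [253.7 135.6]
 [292.  142.3]
 [362.  154.8]]
shift cm [-0.08  1.06  9.49] turn 0.03
```

View pics/w3.png

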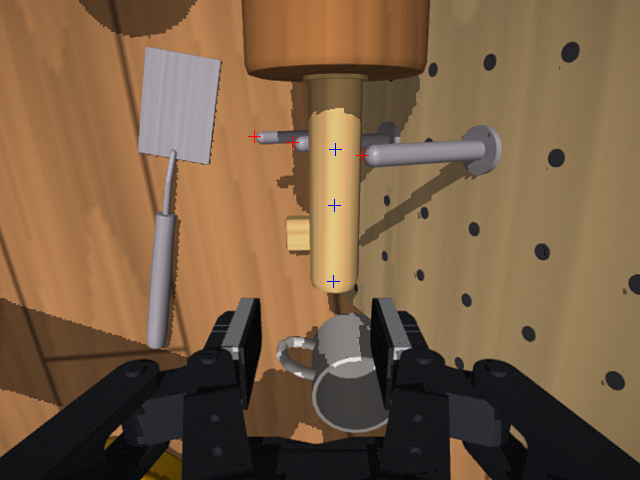

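The right handle now lies on the middle peg, with its axis at column 334 as modelled and the peg tip at (300,143) under it. Next is the left end.

servo_tool([
  [[4.4, 4, 0, -3, 0], [4.4, 8.5, 0, -5, 0], [4.4, 13, 0, -5, 0], [4.4, 17.5, 0.2, -5, 0], [4.4, 22, 0.4, -5, 0]],
])

```text
t: 14.1
tool_pos: [0.5741, -0.0662, 0.2946]
tool_rot: [-2.332, -2.1, 0.004]
contact_force: [0.7, -0.1, 0.2]
opening: 0.044
grip_force: 0.0
```

servo_tool([
  [[4.4, 4.5, 0.1, 0, 0], [4.4, 9, 0.2, 0, 0], [4.4, 13.5, 0.3, 0, 0], [4.4, 17, 0.4, 1, 0], [4.4, 19, 0.4, 2, 0]],
])

```text
t: 14.6
tool_pos: [0.5978, 0.1232, 0.2743]
tool_rot: [-2.329, -2.104, 0.005]
contact_force: [-0.4, -1.2, -1.7]
opening: 0.0442
grip_force: 0.0
```

Run:
```python
from h import *
L=(.045,.148)
w,y=target('L',L,L,-.004);go(w+[-.0034,.001,.004],y)
```

```text
shift cm [-1.000e-02  1.500e-01  1.167e+01] turn 0.18
```

servo_tool([
  [[4.4, 0, 0.1, 3, 0], [4.4, 0, 0.1, 6, 0], [4.4, 0, 0.1, 9, 0], [4.4, 0, 0.1, 11.5, 0], [4.4, 0, 0.1, 11.5, 0]],
])

```text
t: 15.1
tool_pos: [0.5951, 0.1201, 0.1545]
tool_rot: [-2.328, -2.097, 0.017]
contact_force: [0.2, 0.4, -0.6]
opening: 0.0442
grip_force: 0.0
```

servo_tool([
  [[2, 0, 0, 0, 0], [2, 0, 0, 0, 0], [2, 0, 0, 0, 0], [2, 0, 0, 0, 0], [2, 0, 0, 0, 0]],
])

```text
t: 15.6
tool_pos: [0.5999, 0.1202, 0.1633]
tool_rot: [2.334, 2.103, 0.0]
contact_force: [-0.5, -1.6, -2.7]
opening: 0.0268
grip_force: 41.1
```

Run:
```python
from h import *
L=(.045,.148);M=(.042,.148);F=(.038,.148)
plan('L',(L,L),[((.046,.153),L),((.058,.154),(.0435,.148)),((.07,.154),M),((.081,.155),(.040,.148)),((.092,.155),F)],e=-.004)
```

```text
[0.5999 0.1202 0.1633] [-0.5 -1.6 -2.7]
tcp-model [-0.00233127 -0.0017895   0.00969358] yaw 0.03846531125425212
(0.046, 0.153) [-0.01  0.13 -0.59] 0.21
(0.058, 0.154) [-0.05 -1.13 -1.28] -2.06
(0.07, 0.154) [-0.16 -2.44 -1.86] -4.41
(0.081, 0.155) [-0.33 -3.58 -2.49] -6.58
(0.092, 0.155) [-0.57 -4.74 -3.  ] -8.81
```

servo_tool([
  [[2, 0, 0.1, -0.6, 0], [2, 0, -1.1, -1.3, -2], [2, -0.1, -2.4, -1.9, -4.4], [2, -0.3, -3.6, -2.5, -6.6], [2, -0.55, -4.7, -3.1, -8.8]],
], newtons=55)

```text
t: 16.1
tool_pos: [0.552, 0.12, 0.1944]
tool_rot: [-2.164, -2.277, -0.002]
contact_force: [-2.1, 1.0, -3.3]
opening: 0.026
grip_force: 57.3
```

servo_tool([
  [[2, 0, 0, 0, 0], [2, 0, 0, 0, 0]],
])

```text
t: 16.3
tool_pos: [0.5527, 0.1201, 0.1943]
tool_rot: [-2.167, -2.275, -0.003]
contact_force: [-0.4, 1.2, -4.9]
opening: 0.0262
grip_force: 57.5
```

Run:
```python
from h import *
F=(.038,.148)
plan('L',((.092,.155),F),[((.092,u),F) for u in(.165,.185,.2,.22,.235)],e=-.004)
```

```text
[0.5527 0.1201 0.1943] [-0.4  1.2 -4.9]
tcp-model [-0.00171083 -0.00117389  0.01069266] yaw -0.03605928169336403
(0.092, 0.165) [-0.12  0.47 -1.05] 0.76
(0.092, 0.185) [-0.46  1.39 -3.13] 2.29
(0.092, 0.2) [-0.81  2.07 -4.65] 3.44
(0.092, 0.22) [-1.38  2.95 -6.61] 4.99
(0.092, 0.235) [-1.89  3.59 -8.01] 6.15
```

servo_tool([
  [[2, -0.1, 0.5, -1, 0.8], [2, -0.4, 1.4, -3.1, 2.3], [2, -0.8, 2.1, -4.7, 3.4], [2, -1.3, 2.9, -6.6, 5], [2, -1.8, 3.6, -8, 6.2]],
])

```text
t: 16.8
tool_pos: [0.591, 0.1027, 0.2755]
tool_rot: [2.285, 2.152, 0.001]
contact_force: [1.4, -1.4, -5.0]
opening: 0.0262
grip_force: 56.9
```

servo_tool([
  [[2, 0, 0, 0, 0], [2, 0, 0, 0, 0], [2, 0, 0, 0, 0]],
])

```text
t: 17.1
tool_pos: [0.5894, 0.1042, 0.2731]
tool_rot: [-2.284, -2.157, -0.001]
contact_force: [2.6, 1.9, -3.7]
opening: 0.0265
grip_force: 57.1
```

Run:
```python
from h import *
F=(.038,.148);L=(.045,.148)
plan('L',((.092,.235),F),[((.08,.235),(.04,.148)),((.07,.235),(.042,.148)),((.059,.235),(.044,.148)),((.049,.235),L),((.047,.228),L),((.046,.223),L)],e=-.003)
```

```text
[0.5894 0.1042 0.2731] [ 2.6  1.9 -3.7]
tcp-model [-0.00179454 -0.00085878  0.00905279] yaw 0.06614329349688397
(0.08, 0.235) [0.16 1.25 0.48] 2.44
(0.07, 0.235) [0.25 2.31 0.91] 4.54
(0.059, 0.235) [0.29 3.48 1.4 ] 6.8
(0.049, 0.235) [0.28 4.53 1.85] 8.7
(0.047, 0.228) [0.49 4.45 2.62] 8.51
(0.046, 0.223) [0.63 4.34 3.16] 8.3
```

servo_tool([
  [[2, 0.2, 1.2, 0.5, 2.4], [2, 0.3, 2.3, 0.9, 4.5], [2, 0.3, 3.4, 1.4, 6.8], [2, 0.3, 4.4, 1.8, 8.5], [2, 0.3, 4.4, 1.8, 8.5]],
])

```text
t: 17.6
tool_pos: [0.6334, 0.1038, 0.2543]
tool_rot: [-2.439, -1.98, 0.004]
contact_force: [1.6, -0.7, -2.7]
opening: 0.026
grip_force: 56.9
```

servo_tool([
  [[2, 0.1, 0, 0.3, 0], [2, 0.2, 0, 0.6, 0], [2, 0.2, 0, 0.8, 0], [2, 0.2, 0, 0.8, 0], [2, 0.2, 0, 0.8, 0]],
])

```text
t: 18.1
tool_pos: [0.6336, 0.1056, 0.2479]
tool_rot: [2.439, 1.98, -0.001]
contact_force: [-0.1, -2.1, -2.8]
opening: 0.0258
grip_force: 56.8
```

servo_tool([
  [[2, 0, 0, 0.2, 0], [2, 0, 0, 0.2, 0]],
])

```text
t: 18.3
tool_pos: [0.6334, 0.1063, 0.2456]
tool_rot: [-2.439, -1.978, 0.0]
contact_force: [-0.3, -0.1, -1.4]
opening: 0.0259
grip_force: 56.7
```

servo_tool([
  [[2, 0, 0, 0.2, 0], [2, 0, 0, 0.2, 0]],
])

```text
t: 18.5
tool_pos: [0.6339, 0.1065, 0.244]
tool_rot: [-2.438, -1.981, -0.002]
contact_force: [-1.0, 1.3, -1.2]
opening: 0.026
grip_force: 56.8
```

servo_tool([
  [[2, 0, 0, 0.2, 0], [2, 0, 0, 0.2, 0]],
])

```text
t: 18.7
tool_pos: [0.6338, 0.1066, 0.2426]
tool_rot: [-2.438, -1.98, -0.002]
contact_force: [-2.9, 3.9, 3.0]
opening: 0.0261
grip_force: 57.2
```

servo_tool([
  [[2, 0, 0.1, 0.1, 0], [2, 0, 0.1, 0.1, 0]],
])

```text
t: 18.9
tool_pos: [0.6343, 0.1066, 0.242]
tool_rot: [-2.438, -1.979, -0.001]
contact_force: [-4.9, 5.4, 4.6]
opening: 0.0262
grip_force: 57.2
```

servo_tool([
  [[4.2, 0, 0, 0, 0], [4.2, 0, 0, 0, 0], [4.2, 0, 0, 0, 0], [4.2, 0, 0, 0, 0]],
])

```text
t: 19.3
tool_pos: [0.6349, 0.1053, 0.2405]
tool_rot: [2.44, 1.979, -0.0]
contact_force: [-0.6, -0.2, -0.2]
opening: 0.0422
grip_force: 0.0
```

servo_tool([
  [[4.2, 0, -0.1, -4, 0], [4.2, 0, -0.5, -7, 0], [4.2, 0, -1, -8, 0], [4.2, 0, -1, -8, 0]],
])

```text
t: 19.7
tool_pos: [0.6254, 0.1078, 0.3231]
tool_rot: [2.437, 1.979, 0.005]
contact_force: [0.3, -0.9, -0.5]
opening: 0.042
grip_force: 0.0
```

Run:
```python
from h import *
T=(.045,.223);L=(.045,.148)
wrist("w4",'L',T,L,-.003)
w,y=target('R',L,T,-.012);w[2]=.31;go(w,y)
```

```text
[[332.5 329. ]
 [333.6 290.1]
 [335.5 221.3]
 [238.1 249.9]
 [260.9 273.7]
 [295.6 309.8]]
shift cm [-40.01   1.1    1.07] turn -0.06
```

View pics/w4.png

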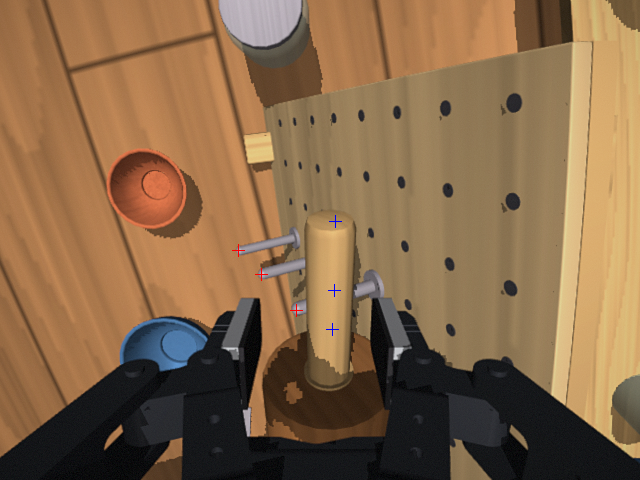

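The left handle lies on the top peg, whose shaft shows on both sides of the handle at (297,308) and (370,288). Now the right end.

servo_tool([
  [[4.2, -4, 0, 0, 0], [4.2, -8.5, 0.2, 0, 0], [4.2, -13, 0.3, 0, 0], [4.2, -17.5, 0.4, 0, 0], [4.2, -22, 0.5, 0, 0]],
])

```text
t: 20.25
tool_pos: [0.5832, -0.11, 0.3175]
tool_rot: [-2.436, -1.978, 0.004]
contact_force: [0.6, 0.0, -0.2]
opening: 0.0418
grip_force: 0.0
```

servo_tool([
  [[4.2, -4.5, 0.1, 1, 0], [4.2, -9, 0.2, 2, 0], [4.2, -13.5, 0.3, 3, 0], [4.2, -17.5, 0.4, 5, 0], [4.2, -17.5, 0.4, 6, 0]],
])

```text
t: 20.75
tool_pos: [0.5498, -0.284, 0.2554]
tool_rot: [-2.44, -1.969, 0.005]
contact_force: [0.8, 0.9, -1.2]
opening: 0.0421
grip_force: 0.0
```

Run:
```python
from h import *
T=(.045,.223);L=(.045,.148)
w,y=target('R',L,T,-.010);go(w+[-.0015,0,.004],y)
```

```text
shift cm [ 0.02  0.32 11.06] turn -0.38
```

servo_tool([
  [[4.2, 0, 0.3, 3, -0.4], [4.2, 0, 0.3, 6, -0.4], [4.2, 0, 0.3, 9, -0.4], [4.2, 0, 0.3, 11, -0.4], [4.2, 0, 0.3, 11, -0.4]],
])

```text
t: 21.25
tool_pos: [0.5525, -0.2784, 0.1441]
tool_rot: [-2.423, -1.982, 0.005]
contact_force: [-1.4, 0.5, -0.5]
opening: 0.0418
grip_force: 0.0
```

servo_tool([
  [[2, 0, 0, 0, 0], [2, 0, 0, 0, 0], [2, 0, 0, 0, 0], [2, 0, 0, 0, 0], [2, 0, 0, 0, 0]],
])

```text
t: 21.75
tool_pos: [0.5556, -0.281, 0.1511]
tool_rot: [-2.432, -1.989, -0.001]
contact_force: [0.4, 1.8, -3.5]
opening: 0.0263
grip_force: 54.6
```

Run:
```python
from h import *
T=(.045,.223);L=(.045,.148)
plan('R',(L,T),[((.046,.153),T),((.058,.154),(.0435,.223)),((.07,.154),(.042,.223)),((.081,.155),(.040,.223)),((.092,.155),(.038,.223))],e=-.010)
```

```text
[ 0.5556 -0.281   0.1511] [ 0.4  1.8 -3.5]
tcp-model [0.00186752 0.00325056 0.01031574] yaw 0.35695362854197477
(0.046, 0.153) [-0.12  0.13 -0.56] -0.21
(0.058, 0.154) [-0.23 -1.15 -1.27] 2.04
(0.07, 0.154) [-0.25 -2.46 -1.88] 4.33
(0.081, 0.155) [-0.22 -3.62 -2.56] 6.44
(0.092, 0.155) [-0.1  -4.8  -3.13] 8.59
```

servo_tool([
  [[2, -0.1, 0.1, -0.6, 0], [2, -0.1, -1.2, -1.3, 2], [2, 0, -2.5, -1.9, 4.3], [2, 0.1, -3.6, -2.5, 6.4], [2, 0.3, -4.8, -3.1, 8.6]],
])

```text
t: 22.25
tool_pos: [0.5085, -0.27, 0.1826]
tool_rot: [2.574, 1.796, -0.003]
contact_force: [0.5, -2.4, -5.3]
opening: 0.026
grip_force: 54.3
```

servo_tool([
  [[2, 0, 0, 0, 0], [2, 0, 0, 0, 0]],
])

```text
t: 22.45
tool_pos: [0.5094, -0.27, 0.1825]
tool_rot: [2.572, 1.799, -0.001]
contact_force: [-0.3, -2.2, -4.6]
opening: 0.0262
grip_force: 54.5
```

Run:
```python
from h import *
F=(.038,.223)
plan('R',((.092,.155),F),[((.092,u),F) for u in(.165,.185,.2,.22,.235)],e=-.006)
```

```text
[ 0.5094 -0.27    0.1825] [-0.3 -2.2 -4.6]
tcp-model [0.00149062 0.00202231 0.00994111] yaw 0.32540778069318677
(0.092, 0.165) [-0.12  0.46 -1.04] -0.73
(0.092, 0.185) [-0.26  1.4  -3.16] -2.21
(0.092, 0.2) [-0.26  2.12 -4.78] -3.33
(0.092, 0.22) [-0.13  3.07 -6.95] -4.83
(0.092, 0.235) [ 0.07  3.77 -8.58] -5.97
```

servo_tool([
  [[2, 0, 0.5, -1, -0.7], [2, 0, 1.4, -3.2, -2.2], [2, 0, 2.1, -4.8, -3.3], [2, 0.2, 3, -7, -4.8], [2, 0.5, 3.7, -8.6, -6]],
])

```text
t: 22.95
tool_pos: [0.547, -0.2767, 0.2694]
tool_rot: [2.474, 1.936, 0.002]
contact_force: [1.1, 0.8, -4.8]
opening: 0.0264
grip_force: 54.4
```

servo_tool([
  [[2, 0, 0, 0, 0], [2, 0, 0, 0, 0], [2, 0, 0, 0, 0]],
])

```text
t: 23.25
tool_pos: [0.5452, -0.2771, 0.2666]
tool_rot: [-2.477, -1.931, 0.001]
contact_force: [1.7, -2.2, -4.8]
opening: 0.0263
grip_force: 54.6
```

Run:
```python
from h import *
F=(.038,.223);T=(.045,.223)
plan('R',((.092,.235),F),[((.08,.235),(.04,.223)),((.07,.235),(.042,.223)),((.059,.235),(.044,.223)),((.049,.235),T),((.046,.225),T),((.046,.223),T)],e=-.002)
```

```text
[ 0.5452 -0.2771  0.2666] [ 1.7 -2.2 -4.8]
tcp-model [0.00081296 0.00312984 0.00855666] yaw 0.3098645805641933
(0.08, 0.235) [-0.07  1.32  0.56] -2.4
(0.07, 0.235) [-0.07  2.44  1.05] -4.48
(0.059, 0.235) [-0.    3.67  1.59] -6.75
(0.049, 0.235) [0.11 4.77 2.08] -8.67
(0.046, 0.225) [0.06 4.62 3.32] -8.41
(0.046, 0.223) [0.05 4.53 3.54] -8.26
```

servo_tool([
  [[2, 0, 1.3, 0.5, -2.4], [2, 0, 2.4, 1, -4.5], [2, 0, 3.6, 1.6, -6.8], [2, 0, 4.5, 2, -8.4], [2, 0, 4.5, 2, -8.4]],
])

```text
t: 23.75
tool_pos: [0.5888, -0.2877, 0.2461]
tool_rot: [-2.325, -2.108, 0.002]
contact_force: [-1.6, -2.7, -2.3]
opening: 0.0262
grip_force: 54.5
```

servo_tool([
  [[2, 0, 0, 0.4, 0], [2, 0, 0, 0.7, 0], [2, 0, 0, 1, 0], [2, 0, 0, 1, 0], [2, 0, 0, 1, 0]],
])

```text
t: 24.25
tool_pos: [0.5889, -0.2877, 0.2378]
tool_rot: [-2.328, -2.109, 0.001]
contact_force: [-1.6, -3.3, -2.3]
opening: 0.0263
grip_force: 54.4
```

servo_tool([
  [[2, 0, 0, 0.2, 0], [2, 0, 0, 0.2, 0]],
])

```text
t: 24.45
tool_pos: [0.5893, -0.2878, 0.2357]
tool_rot: [2.329, 2.108, 0.0]
contact_force: [-1.3, -3.0, -2.6]
opening: 0.0259
grip_force: 54.4
```

servo_tool([
  [[2, 0, 0, 0.2, 0], [2, 0, 0, 0.2, 0]],
])

```text
t: 24.65
tool_pos: [0.5893, -0.2878, 0.2336]
tool_rot: [2.329, 2.108, 0.0]
contact_force: [0.4, -3.7, -1.9]
opening: 0.026
grip_force: 54.4
```

servo_tool([
  [[2, 0, 0, 0.2, 0], [2, 0, 0, 0.2, 0]],
])

```text
t: 24.85
tool_pos: [0.589, -0.2876, 0.2313]
tool_rot: [-2.328, -2.109, 0.001]
contact_force: [-1.0, -3.4, -2.2]
opening: 0.0262
grip_force: 54.4
```

servo_tool([
  [[2, 0, 0, 0.2, 0], [2, 0, 0, 0.2, 0]],
])

```text
t: 25.05
tool_pos: [0.5894, -0.2878, 0.2306]
tool_rot: [2.327, 2.109, 0.001]
contact_force: [-1.3, -2.1, 1.2]
opening: 0.026
grip_force: 54.8
```

servo_tool([
  [[2, 0, 0.2, 0.2, 0], [2, 0, 0.2, 0.2, 0], [2, 0, 0.2, 0.2, 0]],
])

```text
t: 25.35
tool_pos: [0.5922, -0.2884, 0.2289]
tool_rot: [2.326, 2.107, 0.002]
contact_force: [1.7, -2.9, 4.3]
opening: 0.0264
grip_force: 55.0
```

servo_tool([
  [[4.2, 0, 0, 0, 0], [4.2, 0, 0, 0, 0], [4.2, 0, 0, 0, 0], [4.2, 0, 0, 0, 0]],
])

```text
t: 25.75
tool_pos: [0.591, -0.2874, 0.2271]
tool_rot: [-2.327, -2.108, 0.0]
contact_force: [0.4, -0.4, 0.9]
opening: 0.042
grip_force: 0.0
```

servo_tool([
  [[4.2, 0, -0.2, -3, 0], [4.2, 0, -1, -6, 0], [4.2, 0, -5, -9, 0], [4.2, -2, -10, -10, 0], [4.2, -4, -15, -10, 0]],
])

```text
t: 26.25
tool_pos: [0.4457, -0.3107, 0.3304]
tool_rot: [2.323, 2.109, 0.001]
contact_force: [0.2, -0.7, -0.1]
opening: 0.0421
grip_force: 0.0
```

servo_tool([
  [[4.2, -4, -4, 0, 0], [4.2, -8, -8, 0, 0], [4.2, -12, -12, 0, 0], [4.2, -12, -12, 0, 0]],
])

```text
t: 26.65
tool_pos: [0.312, -0.4198, 0.3276]
tool_rot: [-2.332, -2.105, 0.001]
contact_force: [-0.0, 0.5, 0.7]
opening: 0.0417
grip_force: 0.0
```

Run:
```python
from h import *
from station import ctrl
p=np.load("board.npy");out=[]
for n in("scene","side"):
    d=ctrl.get_image(n);im=d["img"][:,:,::-1].copy()
    P=[W(p,bp(.045,.223,y))[0] for y in(-.227,.223)];uv=proj(d,np.array(P));print(uv)
    for u in uv:cv2.drawMarker(im,tuple(int(round(v)) for v in u),(255,0,0),0,8,1)
    a=im[100:370,165:375] if n=="scene" else im[130:400,295:515]
    out.append(cv2.resize(a,None,fx=1.8,fy=1.8,interpolation=2))
cv2.imwrite("pics/end.png",np.hstack(out))
```

```text
[[228.4628337  136.22091451]
 [312.69894997 273.82121842]]
[[431.43414549 281.77262227]
 [343.27865811 183.42506337]]
```

View pics/end.png

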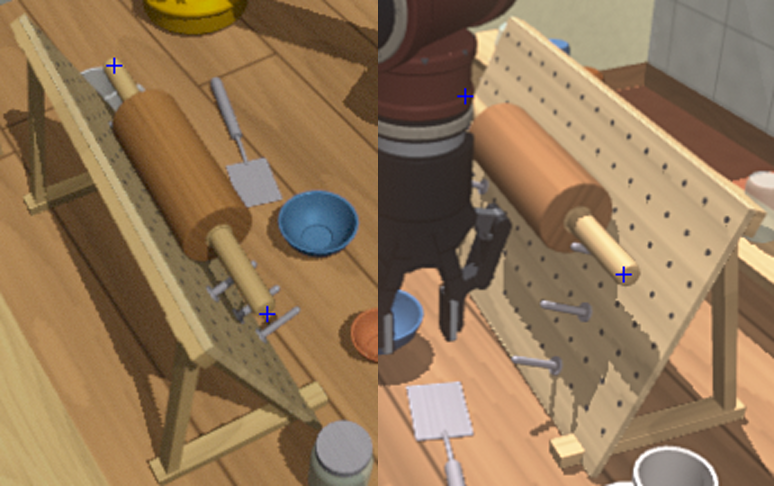

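The pin lies level on the top pair: both handle ends are on their predicted marks, with the pegs under them and the other items unmoved. I'm handing it in.

```bash
python3 -c "
from station import ctrl
print(ctrl.finish_job())"
```

```text
the job is handed in; nothing more can be done
None
```

The rolling pin was walked up peg by peg and lies level on the top pair, looking seated against the board in the last pictures; I handed the job in at about 27 s, other items unmoved.

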